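# Close the hinged tube clamp on a display-case light bar

### The job

The light bar over the model railway is lying loose in its stand: one of its two clamps is done up, the other is still open. Swing the hinged half of the open clamp over the tube and press it down fully home, swing the bolt upright into the slot of the lug, then turn the red clamping lever clockwise until it is snug, taking about 10 N at its knob. Press gently, do not over-tighten the lever, leave the bar lying in its saddles and do not disturb the models.

Things in the scene. Friction and masses are not known exactly. Their poses are not given: they have to be found in the camera images.
- light_stand: Fixed aluminium stand: base rail 60 x 400 x 12 mm along its y, two posts with tube clamps. Origin on the shelf below the middle of the OPEN clamp, z up; the tube axis runs along y, 120 mm up. The second clamp, done up, is at y = +270. The open clamp's hinge pin is at x = +30, z = 120 and its swing bolt's pin at x = -38, z = 110 mm (that height only to 1.2 mm), both along y.
- cap: Hinged upper half of the open clamp, 34 mm wide along y; stiff hinge, stays where left (0.05 N m). Origin on the hinge pin; shut on the tube its axes are the stand's. Starts open by 1.75 to 2.1 rad about +y, standing up on the tube's +x side. Own frame, mm: shell top x = -30, z = +23.5; if it is not fully home on the tube the nut's flange cannot pass over its lug.
- swing_bolt (a joint): Angle of the swing bolt (rad): 0 = upright in the slot, against its stop; positive = leaning out to the stand's -x. Starts at 0.55 to 0.75, stays where left (0.05 N m). Steel shank 8 mm across, from the pin to 60 mm along the bolt, carrying the lever nut.
- light_bar: Loose light bar: dark grey tube 35 mm in diameter and 390 mm long along its own y, origin at the middle of its axis, with two black spot heads hanging from it. 0.35 kg. It lies in the saddles of both clamps, its axis 120 mm above the shelf.
- coach: Bystander: silver die-cast passenger coach, 180 mm long, 36 mm wide, 53 mm high, standing on the track plinth (12 mm high). Origin under its centre.
- hopper: Bystander: matte black plastic coal hopper, 100 mm long, 36 mm wide, 42 mm high, on the same track plinth. Origin under its centre.
- bench: Bystander: white ceramic platform bench, 75 mm long, 46 mm high, on the shelf. Origin under its centre.
- lamp_post: Bystander: small aluminium lamp post, 108 mm high on a foot 34 mm across, on the shelf. Origin under its centre.
- lug (a point): Middle of the forked lug's top face, at x = -61, z = +10 mm in the hinged half's frame, axes as that. The lug is flat, 6 mm thick, reaches from x = -51 to -72 (rounded noses to -76), 28 mm wide; its bolt slot is 11 mm wide, open towards -x.
- clamp_lever (a joint): Turning angle (rad) of the red clamping lever's nut on the swing bolt, growing clockwise from above; moves 1.91 mm down the bolt per rad, runs free at 0.02 N m. At 0 (start within 0.15) the lever points along the stand's -x with the bolt upright. How far it turns until its flange meets the lug is not measured: 0.2 to 2 rad; then the push at the knob rises by some 13 N per rad. Does not run back.
- nut_place (a point): Point fixed to the stand (axes as the stand's), on the axis of the upright bolt, 52 mm above its pin: top of the lever nut's hub at angle 0, to 2 mm. Hub 17 mm across, 26 mm high, on a flange 24 mm across whose underside is 22 mm above the pin. The lever ends in an upright round knob 14 mm across, 36 mm from the bolt's axis, from 10 mm below to 18 mm above this point.

How it is judged:
By the outcome, as a careful person would: the job done as asked, in the order asked, and still so for the second after the job is handed in, with the robot touching nothing.
It also fails if it takes over 72 s, if anything falls off the work surface, if the arm or the gripper's body presses on something with over 40 N, if the wrist force passes 120 N, or if a joint passes its speed limit or range.

### The arm

A 7-joint arm with a two-finger parallel gripper is mounted at the origin on the work surface. World frame = base frame: x ahead of the robot, y to its left, z up, the work surface at z = 0. Lengths are in m, angles in rad, forces in N, time in s.
With the tool pointing down it reaches from about 0.4 to 0.875 m from the base axis. Payload 4.4 kg.
Tool frame: the origin (TCP) lies at the very end of the fingers, on their centre line; the grasp point (between the pads) lies r.tcp_to_grasp behind it (r.tcp_to_grasp is the distance from the TCP to the grasp point, in m); z points along the fingers, y is the direction in which the jaws open and shut (so a half turn about z gives the same grasp; the last joint's range is limited). The gripper opens to 85 mm and grips with 20 to 120 N. Pads are 22 mm wide; open, the fingers measure 114 mm over their backs; the gripper's body (76 mm by 85 mm) begins 54 mm behind the grasp point. The pads swing forward as they close: fully open they stand 13 mm farther back than shut.
Start: joints at [-1.269, 0.628, 0.038, 1.517, -0.027, 0.996, -0.02], TCP at [0.234, 0.607, 0.231] pointing down, gripper open.
Joint ranges: [-3.06, 3.06], [-0.37, 2.12], [-1.25, 1.32], [0.18, 2.47], [-1.1, 4.24], [0.23, 1.98], [-2.94, 2.94]. Speed limits (rad/s): [2.57, 2.57, 3.14, 3.14, 3.14, 3.14, 3.14].

### API

Orientations are given as a 3x3 rotation matrix whose columns are the frame's x, y, z axes.
In Python, from rig import r gives the robot as it stands. The module is installed in compiled form; this text tells all that it offers.
- The arm moves only by the tool send_rows, never from a script. Its argument "steps" is a list of rows, each a list of 7 numbers: the shift along the tool's x, y, z in m, then the turn, a rotation vector about the tool's x, y, z in rad, then the opening, from 0 (shut) to 1 (fully open). A call has 1 to 10 rows; each row shifts and turns the commanded pose from where the row before left it, along the tool's axes as they then stand; what a row does not reach is not made up. A row lasts 1/8 s, in which the tool goes at most 62.5 mm and 10.7 degrees, less where a joint would pass 70% of its speed; a pose out of reach is approached as far as the arm can. A call with a gripper value outside its range is refused whole. The fingers move at their own pace and stop on an object; the grip force is fixed at half the most. Time passes only in rows, so rows that do not move let the fingers close. It gives the time, the measured TCP pose, the force and the opening at its end, in the units of the state.
- r.get_state(): the state, without advancing time (a new reading comes with each control period).
- r.read_camera(name): name is "scene" or "top"; returns a dict with "color" (480x640x3 uint8, red, green, blue), "z_map" (480x640 float32, m along the optical axis (not along the pixel's ray), 0 where there is no reading), "fx", "fy", "cx", "cy" (pixels), "k1" (the pictures are not rectified: a ray, as slopes to the right and down, at radius r is drawn at 1 + k1 r^2 times it, then the intrinsics apply), "R" (3x3) and "t" (3): a world point X has camera coordinates R X + t. Camera axes: x right, y down, z forward; pixel columns grow to the right and rows downward; lengths in m; the calibration is good to about 2 mm. A picture is of the moment at which its call begins.
- r.sign_off(): hands the job in, once; it reports no verdict.
The state is a dict: "time": time; "q": joint angles; "joint_vel": joint speeds; "effort": joint torques, N m; "ee_pos": TCP position; "tcp_rot": TCP orientation; "contact_force": force on the tool from outside, world axes, zero at the start; "wrist_torque": the same for the moment, N m; "finger_gap": opening from 0.0 (shut) to 1.0 (fully open).
Only numpy, scipy, OpenCV 4.12 (cv2) and the standard library are available. Lean on these libraries where they do the work, as an engineer would, in place of code of your own. Each camera call takes 0.05 s, during which the arm holds its last target. There are 200 camera calls.

## Working session

There is one attempt and no reset: what is moved stays moved. The work goes in short steps, Python scripts to look and compute and a tool call to move; the robot and the scene stay as the last step left them, time stands still between calls to the robot, and variables do not carry over. Pictures are saved under pics/ and viewed, about 8 in all and at most 12, crops included, and the job is handed in when it is done.

Besides the shell and the picture viewer there is one more tool, called after "Request:" as a command line: name --pt "numbers of a row" for each row, then --argument value for the rest. send_rows: Moves the arm, as the interface text tells. Its arguments: {"type":"object","properties":{"steps":{"type":"array"}},"required":["steps"]}

```bash
mkdir -p pics
cat > h.py <<'E'
import numpy as np, cv2
from rig import r
def cam(n):
    c=r.read_camera(n); return c
def K(c): return np.array([[c['fx'],0,c['cx']],[0,c['fy'],c['cy']],[0,0,1]])
def cloud(c):
    h,w=c['z_map'].shape
    u,v=np.meshgrid(np.arange(w),np.arange(h))
    p=np.stack([u,v],-1).reshape(-1,1,2).astype(float)
    s=cv2.undistortPoints(p,K(c),np.array([c['k1'],0,0,0,0.])).reshape(h,w,2)
    z=c['z_map'].astype(float)
    X=np.dstack([s*z[...,None],z])
    P=(X-np.ravel(c['t']))@np.array(c['R'])
    P[z==0]=np.nan
    return P
def proj(c,X):
    X=np.atleast_2d(X).astype(float)
    return cv2.projectPoints(X,cv2.Rodrigues(np.array(c['R']))[0],np.ravel(c['t']).astype(float),K(c),np.array([c['k1'],0,0,0,0.]))[0].reshape(-1,2)
def save(n,im): cv2.imwrite('pics/'+n,im[...,::-1])
E
python3 - <<'E'
from h import *
s=r.get_state(); print(s['time'],s['ee_pos'],s['tcp_rot'],s['contact_force'],r.tcp_to_grasp)
for n in('scene','top'):
    c=cam(n); save(n+'0.png',c['color']); print(n,np.round(c['R'],3).tolist(),c['t'],c['fx'],c['k1'], 'pos',-np.array(c['R']).T@np.ravel(c['t']))
    np.savez('pics/'+n+'0.npz',P=cloud(c),col=c['color'])
E
```

```text
0.0 [0.23346743 0.60594748 0.23038043] [[-9.33122153e-01  3.59558933e-01 -6.48629359e-04]
 [ 3.59559516e-01  9.33120430e-01 -1.79376760e-03]
 [-3.97158571e-05 -1.90702514e-03 -9.99998181e-01]] [ 0.55034126 -0.39328038  0.33835418] 0.0187
scene [[-0.787, 0.616, -0.023], [0.378, 0.453, -0.807], [-0.487, -0.644, -0.59]] [ 0.42209733 -0.09488895  1.21193018] 488.9227131250269 0.024299109692921404 pos [0.95813981 0.5637492  0.64815104]
top [[-0.014, -1.0, -0.014], [-0.983, 0.016, -0.181], [0.181, 0.011, -0.983]] [0.0250886  0.53541312 1.02313178] 609.0781467830503 -0.11554248948852715 pos [0.34153421 0.00513367 1.10336907]
```

View pics/scene0.png

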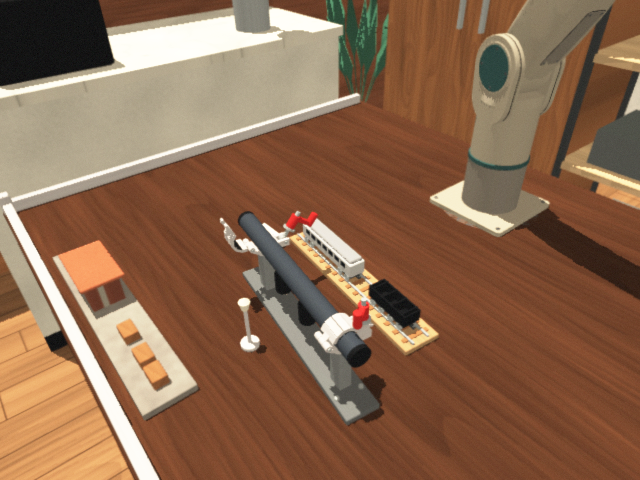

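View pics/top0.png

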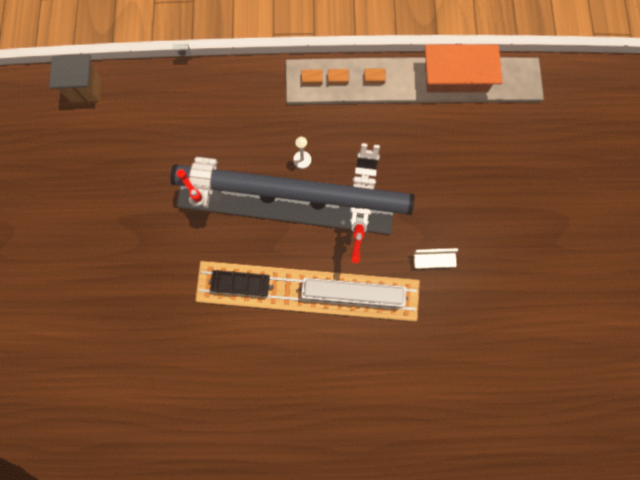

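The scene view shows the tube from (247,220) to (360,348), with the done-up clamp near (345,330) and the open clamp near (265,240). In the top view the open clamp is at (362,195), its cap stands up at (368,160), its red lever points toward the robot at (357,245), and the bench is at (436,260).

```bash
cat > fit.py <<'E'
from h import *
from scipy.optimize import least_squares
d=np.load('pics/top0.npz'); P=d['P']; col=d['col'].astype(int)
e=np.load('pics/scene0.npz'); Q=e['P']; 
# tube: top view points dark, z>0.11
def tube(P,col,box):
    y0,y1,x0,x1=box
    m=np.zeros(P.shape[:2],bool); m[y0:y1,x0:x1]=1
    m&=(col.sum(-1)<260)&(P[...,2]>0.115)&(P[...,2]<0.15)
    return P[m]
for nm,T in(('top',tube(P,col,(160,220,165,420))),('scene',tube(Q,e['col'].astype(int),(205,365,235,375)))):
    def f(p):
        x0,a,z0,b=p
        u=np.array([a,1,b]); u/=np.linalg.norm(u)
        v=T-np.array([x0,0.08,z0]); w=v-(v@u)[:,None]*u
        return np.linalg.norm(w,axis=1)-0.0175
    s=least_squares(f,[np.median(T[:,0]),0,.12,0],loss='soft_l1',f_scale=0.001)
    print(nm,len(T),s.x,np.std(s.fun),T[:,1].min(),T[:,1].max())
# rail grey points z ~0.012
m=(P[...,2]>0.006)&(P[...,2]<0.018); m[:180]=0; m[240:]=0; m[:,:170]=0; m[:,400:]=0
R=P[m][:,:2].astype(np.float32); print(len(R),cv2.minAreaRect(R))
m=(Q[...,2]>0.006)&(Q[...,2]<0.018); v,u=np.mgrid[:480,:640]
m&=(u>240)&(u<380)&(v>265)&(v<420)&(np.ptp(e['col'].astype(int),axis=-1)<25)
R=Q[m][:,:2].astype(np.float32); print(len(R),cv2.minAreaRect(R))
E
python3 fit.py
python3 - <<'E'
import cv2
a=cv2.imread('pics/top0.png')[135:275,320:470]; b=cv2.imread('pics/scene0.png')[195:295,200:340]
a=cv2.resize(a,(400,373),interpolation=cv2.INTER_CUBIC)
b=cv2.resize(b,(400,286),interpolation=cv2.INTER_CUBIC)
import numpy as np
o=np.zeros((373,800,3),np.uint8); o[:,:400]=a; o[:286,400:]=b
cv2.imwrite('pics/crop0.png',o)
E
```

```text
top 2750 [ 0.61936404  0.14542723  0.11934487 -0.00109483] 0.009643566605650356 -0.16289135307843353 0.24194955173999724
scene 1682 [ 0.61872233  0.1510369   0.11927227 -0.00205186] 0.014977304842563615 -0.1663402135692547 0.24078129950345165
3524 ((0.6116838455200195, 0.055053502321243286), (0.4001055061817169, 0.09754960983991623), 88.1009521484375)
4635 ((0.6001742482185364, 0.06867940723896027), (0.3762418031692505, 0.25100815296173096), 57.74854278564453)
```

View pics/crop0.png

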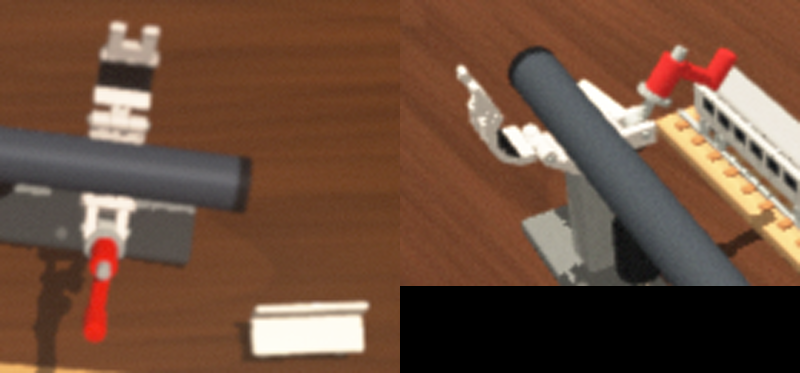

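```bash
cat > fit2.py <<'E'
from fit import *
print('----')
xs=[]
for nm,T in(('top',tube(P,col,(160,220,165,420))),('scene',tube(Q,e['col'].astype(int),(205,365,235,375)))):
    T=T[np.abs(T[:,0]-(0.617+0.115*(T[:,1]-0.04)))<0.03]
    p=np.array([.617,.115,.1195,0])
    for it in range(6):
        def f(p):
            x0,a,z0,b=p
            u=np.array([a,1,b]); u/=np.linalg.norm(u)
            v=T-np.array([x0,0.04,z0]); w=v-(v@u)[:,None]*u
            return np.linalg.norm(w,axis=1)-0.0175
        s=least_squares(f,p,loss='cauchy',f_scale=0.0007); p=s.x
        T=T[np.abs(s.fun if 0 else f(p))<0.004]
    print(nm,len(T),p,np.std(f(p)),T[:,1].min(),T[:,1].max()); xs.append(p)
p=np.mean(xs,0); yaw=-np.arctan(p[1]); c_,s_=np.cos(yaw),np.sin(yaw)
R0=np.array([[c_,-s_,0],[s_,c_,0],[0,0,1]])
A=np.array([p[0],0.04,0])
for nm,D,cl in(('top',P,col),('scene',Q,e['col'].astype(int))):
    L=(D-A)@R0
    # cap points: x 20..75mm, z>0.135
    m=(L[...,0]>0.028)&(L[...,0]<0.08)&(L[...,2]>0.135)&(L[...,2]<0.22)&(np.abs(L[...,1])<0.3)
    C=L[m]; print(nm,'cap n',len(C),'y pct',np.percentile(C[:,1],[1,5,50,95,99]))
    # rail ends
    m=(L[...,2]>0.008)&(L[...,2]<0.016)&(np.abs(L[...,0])<0.033)
    y=L[m][:,1]; x=L[m][:,0]; print(' rail y',np.percentile(y,[.5,2,98,99.5]),'x',np.percentile(x,[1,5,95,99]))
    m=(L[...,2]>0.137)&(L[...,2]<0.155)&(np.abs(L[...,0])<0.025)&(L[...,1]>0)
    y=L[m][:,1];print(' shut cap y',np.percentile(y,[1,5,50,95,99]),len(y))
print(yaw,A)
E
python3 fit2.py | sed -n '/----/,$p'
```

```text
----
top 2558 [ 6.13342235e-01  1.47890348e-01  1.19242552e-01 -3.37236094e-04] 0.0012662051494334418 -0.16289135307843353 0.24093934728291846
scene 1428 [0.61284417 0.15015346 0.11919363 0.00078085] 0.000846500012895037 -0.1663402135692547 0.24078129950345165
top cap n 330 y pct [-0.13753792 -0.13523683 -0.12055164 -0.10609868 -0.10380713]
 rail y [-0.18401511 -0.1794508   0.20737208  0.21210318] x [-0.02999497 -0.02874276  0.0064316   0.00850475]
 shut cap y [0.00312207 0.02052259 0.13925379 0.16531161 0.1959105 ] 702
scene cap n 210 y pct [-0.13856129 -0.13441257 -0.10967764 -0.10374962 -0.10267638]
 rail y [-1.10379772 -0.76984871  0.21122536  0.21329181] x [-0.0283374  -0.02382278  0.02873719  0.03005636]
 shut cap y [0.01003695 0.04963315 0.14956014 0.17936651 0.19640963] 601
-0.1479332382802764 [0.6130932 0.04      0.       ]
```

```bash
cat > fit3.py <<'E'
from fit2 import *
print('=====')
O=A+R0@np.array([0,-0.1208,0]); print('O',O,'yaw',yaw)
np.savez('stand.npz',O=O,R=R0)
for nm,D,cl in(('top',P,col),('scene',Q,e['col'].astype(int))):
    L=(D-O)@R0*1000
    print(nm)
    m=(L[...,0]>28)&(L[...,0]<90)&(L[...,2]>125)&(L[...,2]<220)&(np.abs(L[...,1])<18)
    C=L[m]; C=C[np.argsort(-C[:,2])]
    print(' cap',np.round(C[::max(1,len(C)//28)][:,[0,1,2]],0).astype(int).tolist())
    red=(cl[...,0]>130)&(cl[...,1]<70)&(cl[...,2]<70)
    m=red&(np.abs(L[...,1])<40)&(L[...,0]<-20)&(L[...,0]>-140)&(L[...,2]>100)
    C=L[m]; C=C[np.argsort(C[:,0])]
    print(' red',len(C),np.round(C[::max(1,len(C)//28)],0).astype(int).tolist())
E
python3 fit3.py | sed -n '/=====/,$p'
```

```text
=====
O [ 0.59528798 -0.0794806   0.        ] yaw -0.1479332382802764
top
 cap [[68, -7, 188], [67, -11, 184], [68, -13, 180], [63, 9, 177], [64, 12, 174], [63, -4, 172], [64, 10, 170], [59, -13, 168], [59, 1, 166], [59, -2, 163], [59, -6, 161], [61, 11, 147], [59, -3, 142], [60, -14, 140], [57, 10, 138], [60, 5, 136], [52, -11, 135], [56, 16, 134], [55, 11, 132], [51, -16, 131], [51, -5, 130], [55, -3, 129], [42, 14, 129], [41, 7, 128], [28, 4, 127], [50, 13, 127], [49, 7, 126], [42, -1, 126], [40, 2, 125]]
 red 260 [[-113, 2, 141], [-111, -1, 142], [-109, 4, 148], [-108, -2, 145], [-106, -1, 143], [-104, -2, 144], [-103, 7, 136], [-101, 8, 134], [-99, -3, 140], [-97, -2, 136], [-94, -3, 134], [-92, -3, 130], [-90, 1, 135], [-89, -1, 137], [-86, -4, 136], [-84, 0, 140], [-82, 5, 135], [-80, 3, 144], [-78, -2, 146], [-74, 5, 145], [-70, 7, 148], [-67, 6, 151], [-66, 3, 152], [-64, -1, 157], [-62, 1, 154], [-60, 7, 148], [-58, 7, 146], [-56, 1, 148], [-53, 5, 138]]
scene
 cap [[67, 13, 186], [69, 13, 184], [67, -7, 182], [66, 13, 180], [70, -10, 177], [67, 13, 173], [59, 10, 168], [58, 13, 163], [57, 16, 161], [64, -1, 159], [65, -12, 157], [66, 3, 156], [66, -10, 155], [64, 16, 152], [66, -17, 150], [67, 17, 148], [66, -15, 145], [65, 17, 143], [65, 15, 139], [55, 12, 133], [54, 13, 132], [51, 13, 130], [47, 0, 129], [48, 16, 128], [43, -6, 128], [41, 4, 128], [40, -13, 127], [39, -17, 127], [42, 15, 126], [45, 16, 125]]
 red 247 [[-111, 5, 140], [-108, 4, 143], [-105, 6, 141], [-103, 5, 143], [-102, -5, 140], [-100, 2, 142], [-99, 0, 139], [-97, 3, 132], [-96, 5, 122], [-94, 5, 132], [-92, 4, 130], [-89, 6, 133], [-85, 5, 138], [-83, 6, 132], [-80, 4, 139], [-77, 6, 145], [-74, 7, 143], [-70, 8, 151], [-66, -6, 154], [-65, 8, 151], [-64, 6, 137], [-62, 6, 146], [-62, -5, 152], [-60, 5, 140], [-59, 4, 151], [-58, 5, 138], [-57, 0, 145], [-56, 6, 146], [-55, 8, 143], [-53, 5, 133], [-52, 5, 138]]
```

```bash
cat > w.py <<'E'
import sys
from h import *
from scipy.spatial.transform import Rotation as Ro
S=np.load('stand.npz'); O=S['O']; R0=S['R']
def st():
    s=r.get_state(); T=np.array(s['tcp_rot']); p=R0.T@(np.array(s['ee_pos'])-O)*1000
    return s,T,p
def to(x,y,z,turn=0.):
    # target stand mm; turn = clockwise turn from tool y == stand y
    s,T,p=st()
    Tt=R0@np.diag([-1.,1,-1])@Ro.from_rotvec([0,0,turn]).as_matrix()
    rv=Ro.from_matrix(T.T@Tt).as_rotvec()
    d=Tt.T@(R0@(np.array([x,y,z])/1000)+O-np.array(s['ee_pos']))
    print('turn tool',rv.round(4),'then shift (tool axes after turn)',d.round(4))
s,T,p=st()
print('t',round(s['time'],2),'stand mm',p.round(1),'F stand',(R0.T@np.array(s['contact_force'])).round(2),'gap',s['finger_gap'],'q',np.round(s['q'],2))
if len(sys.argv)>3: to(*map(float,sys.argv[1:]))
E
python3 w.py 105 0 235
```

```text
t 0.1 stand mm [-458.9  624.7  230.5] F stand [ 0.86 -0.01  0.17] gap 0.9986660220594377 q [-1.27  0.63  0.04  1.52 -0.03  1.   -0.02]
turn tool [-1.700e-03 -2.000e-04 -2.199e-01] then shift (tool axes after turn) [-0.5639 -0.6247 -0.0045]
```

Request:
send_rows --pt "0 0 -0.0045 -0.0017 0 -0.11 0" --pt "0 0 0 0 0 -0.11 0" --pt "-0.035 -0.039 0 0 0 0 0" --pt "-0.035 -0.039 0 0 0 0 0" --pt "-0.035 -0.039 0 0 0 0 0" --pt "-0.035 -0.039 0 0 0 0 0" --pt "-0.035 -0.039 0 0 0 0 0" --pt "-0.035 -0.039 0 0 0 0 0" --pt "-0.035 -0.039 0 0 0 0 0" --pt "-0.035 -0.039 0 0 0 0 0"

```text
time: 1.35
ee_pos: [0.4653, 0.2551, 0.2352]
tcp_rot: [[-0.989, 0.147, 0.0], [0.147, 0.989, 0.001], [0.0, 0.001, -1.0]]
contact_force: [0.5, -0.0, 0.8]
finger_gap: 0.001
```

Request:
send_rows --pt "-0.035 -0.039 0 0 0 0 0" --pt "-0.035 -0.039 0 0 0 0 0" --pt "-0.035 -0.039 0 0 0 0 0" --pt "-0.035 -0.039 0 0 0 0 0" --pt "-0.035 -0.039 0 0 0 0 0" --pt "-0.035 -0.039 0 0 0 0 0" --pt "-0.035 -0.039 0 0 0 0 0" --pt "-0.035 -0.039 0 0 0 0 0" --pt "0 0 0 0 0 0 0"

```text
time: 2.48
ee_pos: [0.6962, -0.0997, 0.2335]
tcp_rot: [[-0.988, 0.155, -0.0], [0.155, 0.988, -0.002], [-0.0, -0.002, -1.0]]
contact_force: [-0.2, 0.3, -0.2]
finger_gap: 0.001
```

```bash
python3 w.py 105 0 162
```

```text
t 2.48 stand mm [102.8  -5.1 233.5] F stand [-0.29  0.31 -0.19] gap 0.0011015881513899161 q [ 0.09  0.71  0.02  1.34 -0.01  1.09  1.53]
turn tool [-0.0023  0.0002 -0.0072] then shift (tool axes after turn) [-0.0022  0.0051  0.0715]
```

Request:
send_rows --pt "-0.002 0.005 0.0235 -0.002 0 -0.007 0" --pt "0 0 0.024 0 0 0 0" --pt "0 0 0.024 0 0 0 0" --pt "0 0 0 0 0 0 0" --pt "0.01 0 0 0 0 0 0" --pt "0.01 0 0 0 0 0 0" --pt "0.01 0 0 0 0 0 0" --pt "0.008 0 0 0 0 0 0" --pt "0.008 0 0 0 0 0 0" --pt "0.008 0 0 0 0 0 0"

```text
time: 3.72
ee_pos: [0.6505, -0.0813, 0.1676]
tcp_rot: [[-0.99, 0.14, 0.015], [0.14, 0.99, 0.002], [-0.015, 0.004, -1.0]]
contact_force: [7.9, -0.6, 17.8]
finger_gap: 0.001
```

Request:
send_rows --pt "0.008 0 0 0 0 0 0" --pt "0.008 0 0 0 0 0 0" --pt "0.008 0 0 0 0 0 0" --pt "0.006 0 0 0 0 0 0" --pt "0 0 0 0 0 0 0"

```text
time: 4.35
ee_pos: [0.6134, -0.0758, 0.1649]
tcp_rot: [[-0.99, 0.14, -0.001], [0.14, 0.99, 0.004], [0.002, 0.004, -1.0]]
contact_force: [-4.5, 0.6, 12.4]
finger_gap: 0.006
```

```bash
python3 w.py 0 0 155
python3 - <<'E'
from h import *
c=cam('scene'); a=c['color'][150:300,180:380]; save('s1.png',cv2.resize(a,(800,600),interpolation=cv2.INTER_CUBIC))
E
```

```text
t 4.35 stand mm [ 17.4   6.3 164.9] F stand [-4.53 -0.02 12.43] gap 0.006126969440650121 q [ 0.08  0.66  0.01  1.68 -0.01  0.81  1.52]
turn tool [ 0.0042 -0.0021  0.0072] then shift (tool axes after turn) [ 0.0174 -0.0063  0.0099]
```

View pics/s1.png

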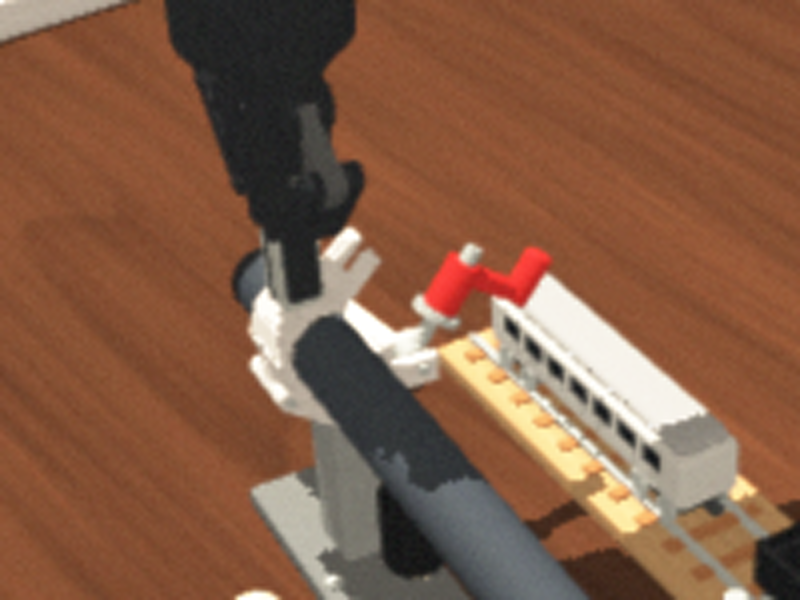

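The view shows the cap swung over to roughly 0.7 rad, its fork at (355,255). The finger rests on the shell at (300,290), and the bolt with its red lever is still leaning at (450,290).

Request:
send_rows --pt "0 0 -0.016 0.004 -0.002 0.007 0" --pt "0.011 -0.003 0 0 0 0 0" --pt "0.012 -0.003 0 0 0 0 0" --pt "0 0 0.006 0 0 0 0" --pt "0 0 0.006 0 0 0 0" --pt "0 0 0.005 0 0 0 0" --pt "0 0 0.004 0 0 0 0" --pt "0 0 0 0 0 0 0"

```text
time: 5.4
ee_pos: [0.5891, -0.0786, 0.1577]
tcp_rot: [[-0.989, 0.147, -0.003], [0.147, 0.989, 0.0], [0.003, -0.0, -1.0]]
contact_force: [-1.0, 0.1, 1.9]
finger_gap: 0.001
```

```bash
python3 w.py -2 0 143.5
```

```text
t 5.4 stand mm [ -6.2  -0.  157.7] F stand [-0.98 -0.03  1.88] gap 0.0005789077590037367 q [ 0.08  0.64  0.01  1.75 -0.01  0.76  1.52]
turn tool [-0.0003 -0.0034  0.0003] then shift (tool axes after turn) [-0.0042  0.      0.0142]
```

Gentle contact at 2 N. I'll continue down in small steps.

Request:
send_rows --pt "-0.002 0 0.003 0 -0.003 0 0" --pt "-0.002 0 0.003 0 0 0 0" --pt "0 0 0.003 0 0 0 0" --pt "0 0 0.002 0 0 0 0" --pt "0 0 0 0 0 0 0"

```text
time: 6.02
ee_pos: [0.579, -0.0771, 0.1445]
tcp_rot: [[-0.989, 0.147, -0.03], [0.147, 0.989, 0.004], [0.03, -0.001, -1.0]]
contact_force: [-31.0, 5.2, 20.7]
finger_gap: 0.001
```

Request:
send_rows --pt "0 0 0.001 0 0 0 0" --pt "0 0 0.001 0 0 0 0" --pt "0 0 0 0 0 0 0"

```text
time: 6.4
ee_pos: [0.5773, -0.0769, 0.1417]
tcp_rot: [[-0.989, 0.147, -0.034], [0.147, 0.989, 0.004], [0.034, -0.001, -0.999]]
contact_force: [-32.5, 6.9, 19.5]
finger_gap: -0.001
```

```bash
python3 w.py -2 0 143.5
```

```text
t 6.4 stand mm [-1.820e+01 -1.000e-01  1.417e+02] F stand [-33.14   2.05  19.45] gap -0.0012458021259660343 q [ 0.08  0.66  0.01  1.76 -0.01  0.75  1.52]
turn tool [-0.001  -0.0341  0.0004] then shift (tool axes after turn) [-0.0162  0.0001 -0.0018]
```

Request:
send_rows --pt "0 0 -0.005 0 0 0 0" --pt "0 0 -0.01 0 0 0 0" --pt "0 0 -0.015 0 0 0 0" --pt "0 0 0 0 0 0 0"

```text
time: 6.9
ee_pos: [0.5976, -0.0799, 0.1769]
tcp_rot: [[-0.989, 0.147, 0.01], [0.147, 0.989, -0.002], [-0.01, -0.0, -1.0]]
contact_force: [0.8, 0.3, -0.2]
finger_gap: 0.001
```

```bash
python3 w.py 0 0 143.5;  python3 - <<'E'
from h import *
S=np.load('stand.npz')
c=cam('scene'); a=c['color'][170:290,200:340]; save('s2.png',cv2.resize(a,(700,600),interpolation=cv2.INTER_CUBIC))
c2=cam('top')
for n,k in(('scene',c),('top',c2)):
    L=(cloud(k)-S['O'])@S['R']*1000; cl=k['color'].astype(int)
    m=(L[...,0]>-50)&(L[...,0]<60)&(np.abs(L[...,1])<17)&(L[...,2]>122)&(L[...,2]<185)&(cl.min(-1)>90)&(np.ptp(cl,axis=-1)<60)
    C=L[m]; C=C[np.argsort(C[:,0])]; print(n,len(C),C[::max(1,len(C)//40)].round(0).astype(int).tolist())
E
```

```text
t 6.9 stand mm [ 2.300e+00 -1.000e-01  1.769e+02] F stand [ 0.76  0.37 -0.22] gap 0.001307264189017445 q [ 0.08  0.62  0.01  1.72 -0.01  0.79  1.52]
turn tool [-0.0001  0.0098  0.0001] then shift (tool axes after turn) [0.0023 0.0001 0.0334]
scene 602 [[-50, 12, 132], [-46, 8, 135], [-42, 9, 144], [-39, 10, 137], [-35, 13, 142], [-33, 11, 142], [-30, -6, 140], [-28, 12, 135], [-25, 13, 139], [-23, 0, 139], [-20, 15, 142], [-18, -4, 143], [-14, 17, 146], [-12, 16, 144], [-9, -16, 148], [-7, 11, 149], [-4, -5, 149], [-2, -4, 148], [0, 17, 148], [2, 17, 149], [3, 5, 177], [5, 5, 178], [7, 16, 148], [9, -16, 147], [10, -9, 145], [12, 13, 147], [13, -3, 146], [14, 5, 146], [16, 17, 144], [17, 11, 142], [19, 16, 133], [20, 3, 141], [21, 16, 128], [22, -10, 138], [23, -4, 133], [24, 16, 133], [26, 4, 124], [28, 6, 130], [30, 0, 127], [32, -14, 123], [34, -10, 123]]
top 0 []
```

View pics/s2.png

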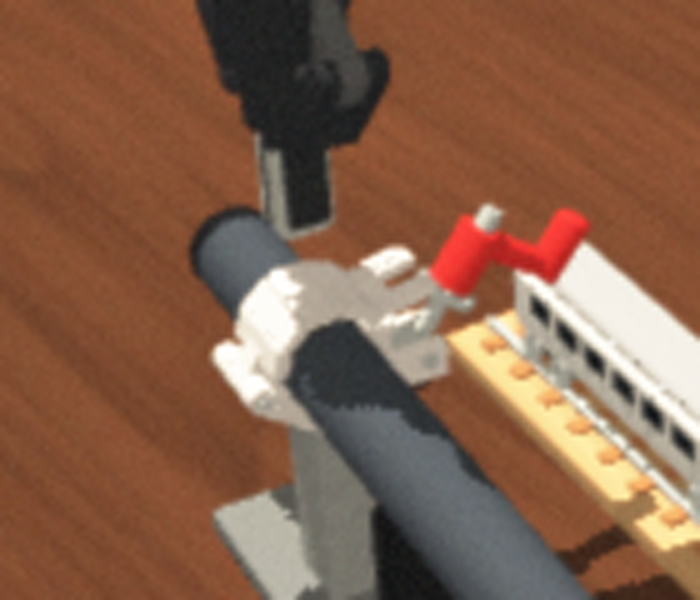

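The cap now stands about 0.18 rad open: shell top at z≈149, fork at (390,265) and (410,320), its nose close to the nut flange at (450,300). The finger above it is at (300,220). I'll press centred over the shell top.

Request:
send_rows --pt "0.001 0 0.01 0 0.01 0 0" --pt "0 0 0.01 0 0 0 0" --pt "0 0 0.006 0 0 0 0" --pt "0 0 0.002 0 0 0 0" --pt "0 0 0 0 0 0 0"

```text
time: 7.62
ee_pos: [0.5948, -0.0796, 0.1472]
tcp_rot: [[-0.989, 0.147, -0.004], [0.147, 0.989, 0.0], [0.004, -0.0, -1.0]]
contact_force: [0.2, -0.4, -0.4]
finger_gap: 0.0
```

Request:
send_rows --pt "0 0 0.001 0 0 0 0" --pt "0 0 0.001 0 0 0 0" --pt "0 0 0 0 0 0 0"

```text
time: 8.0
ee_pos: [0.5944, -0.0795, 0.1454]
tcp_rot: [[-0.989, 0.147, -0.005], [0.147, 0.989, 0.0], [0.005, -0.0, -1.0]]
contact_force: [-0.8, -0.0, -0.3]
finger_gap: -0.001
```

Request:
send_rows --pt "0 0 0.001 0 0 0 0" --pt "0 0 0.001 0 0 0 0" --pt "0 0 0 0 0 0 0"

```text
time: 8.38
ee_pos: [0.5943, -0.0795, 0.1436]
tcp_rot: [[-0.989, 0.147, -0.005], [0.147, 0.989, 0.0], [0.005, -0.0, -1.0]]
contact_force: [-2.7, 0.3, 3.6]
finger_gap: -0.0
```

Request:
send_rows --pt "0 0 0.001 0 0 0 0" --pt "0 0 0.001 0 0 0 0" --pt "0 0 0 0 0 0 0"

```text
time: 8.75
ee_pos: [0.5944, -0.0795, 0.1435]
tcp_rot: [[-0.989, 0.147, -0.004], [0.147, 0.989, 0.0], [0.004, -0.0, -1.0]]
contact_force: [-5.2, 0.6, 16.7]
finger_gap: 0.0
```

```bash
cat > look.py <<'E'
from h import *
S=np.load('stand.npz')
for n in('scene','top'):
    k=cam(n)
    L=(cloud(k)-S['O'])@S['R']*1000; cl=k['color'].astype(int)
    w=(cl.min(-1)>90)&(np.ptp(cl,axis=-1)<60)
    for nm,x0,x1,z0,z1 in(('shell',-8,8,138,160),('lug',-42,-26,122,160)):
        m=w&(L[...,0]>x0)&(L[...,0]<x1)&(np.abs(L[...,1])<17)&(L[...,2]>z0)&(L[...,2]<z1)
        z=L[m][:,2]
        if len(z): print(n,nm,len(z),'z pct 10,50,75,90',np.percentile(z,[10,50,75,90]).round(1))
    red=(cl[...,0]>130)&(cl[...,1]<70)&(cl[...,2]<70)
    m=red&(np.abs(L[...,1])<50)&(L[...,0]<20)&(L[...,0]>-140)&(L[...,2]>100)
    C=L[m]
    if len(C): print(n,'red: n',len(C),'x',np.percentile(C[:,0],[2,50,98]).round(0),'y',np.percentile(C[:,1],[2,98]).round(0),'z',np.percentile(C[:,2],[2,98]).round(0))
E
python3 look.py; python3 w.py 0 0 143.5
```

```text
scene shell 66 z pct 10,50,75,90 [139.7 142.5 143.6 150.4]
scene lug 86 z pct 10,50,75,90 [124.6 128.2 128.9 129.7]
scene red: n 222 x [-108.  -75.  -51.] y [-2.  9.] z [127. 152.]
t 8.85 stand mm [-9.000e-01 -1.000e-01  1.434e+02] F stand [-5.54 -0.11 16.34] gap -0.0009814678403756022 q [ 0.08  0.66  0.01  1.74 -0.01  0.74  1.52]
turn tool [-0.0002 -0.0043 -0.    ] then shift (tool axes after turn) [-0.0009  0.0001 -0.0001]
```

The fingertip stopped at z=143.4 under 16 N and the lug top reads about 129 mm, so the cap is home. Next is the bolt: go up, over to its −x side, and push.

Request:
send_rows --pt "0 0 -0.01 0 -0.004 0 0" --pt "0 0 -0.03 0 0 0 0" --pt "0 0 -0.03 0 0 0 0" --pt "0.036 0.0005 0 0 0 0 0" --pt "0.036 0.0005 0 0 0 0 0" --pt "0.036 0.0005 0 0 0 0 0" --pt "0.036 0.0005 0 0 0 0 0" --pt "0 0 0.03 0 0 0 0" --pt "0 0 0.03 0 0 0 0" --pt "0 0 0.02 0 0 0 0"

```text
time: 10.1
ee_pos: [0.4526, -0.0563, 0.1305]
tcp_rot: [[-0.989, 0.147, -0.0], [0.147, 0.989, -0.0], [0.0, -0.0, -1.0]]
contact_force: [-0.2, -0.0, -0.1]
finger_gap: -0.001
```

```bash
python3 look.py; python3 w.py -92 2 134
```

```text
scene shell 94 z pct 10,50,75,90 [140.7 142.3 143.1 143.5]
scene lug 87 z pct 10,50,75,90 [124.9 127.9 128.9 129.5]
scene red: n 243 x [-108.  -76.  -51.] y [-4.  9.] z [126. 153.]
top shell 202 z pct 10,50,75,90 [140.1 142.3 143.5 144.5]
t 10.2 stand mm [-145.8    1.8  129.9] F stand [-0.58  0.11  0.28] gap -0.0005207765843866964 q [ 0.06  0.53  0.    2.14 -0.    0.48  1.49]
turn tool [-0.0006 -0.0039  0.0002] then shift (tool axes after turn) [-0.0538  0.0002 -0.0041]
```

Request:
send_rows --pt "-0.008 0 -0.001 0 -0.004 0 0" --pt "-0.008 0 0 0 0 0 0" --pt "-0.007 0 0 0 0 0 0" --pt "-0.007 0 -0.001 0 0 0 0" --pt "-0.006 0 -0.001 0 0 0 0" --pt "-0.006 0 0 0 0 0 0" --pt "-0.004 0 0 0 0 0 0" --pt "0 0 0 0 0 0 0"

```text
time: 11.2
ee_pos: [0.4731, -0.06, 0.1304]
tcp_rot: [[-0.988, 0.147, -0.047], [0.147, 0.989, 0.005], [0.047, -0.002, -0.999]]
contact_force: [-38.1, 6.9, 13.1]
finger_gap: -0.002
```

```bash
python3 look.py; python3 w.py -92 2 134
```

```text
scene shell 104 z pct 10,50,75,90 [140.5 142.2 142.9 143.5]
scene lug 80 z pct 10,50,75,90 [124.7 128.4 129.3 129.8]
scene red: n 242 x [-109.  -77.  -52.] y [-4.  8.] z [125. 152.]
t 11.3 stand mm [-123.7    1.3  130.5] F stand [-38.19   1.34  12.68] gap 0.0010942332549214316 q [ 0.07  0.56  0.    2.05 -0.    0.58  1.5 ]
turn tool [-0.0024 -0.0472  0.0003] then shift (tool axes after turn) [-0.0317  0.0007 -0.0035]
```

The push stalled at 38 N with the knob unmoved: pushed horizontally, the knob has to rise along the finger and friction jams it. I'll back off, then push along the knob's own arc, forward and up.

Request:
send_rows --pt "0.014 0 0 0 0 0 0" --pt "0.014 0 0 0 0 0 0" --pt "0 0 0 0 0 0 0"

```text
time: 11.68
ee_pos: [0.4709, -0.0591, 0.1351]
tcp_rot: [[-0.989, 0.147, 0.005], [0.147, 0.989, -0.001], [-0.005, -0.0, -1.0]]
contact_force: [0.0, 0.1, 0.6]
finger_gap: -0.004
```

```bash
python3 look.py; python3 w.py -124 2 128;python3 - <<'E'
from h import *
c=cam('scene'); a=c['color'][160:290,220:370]; a=cv2.resize(a,(692,600),interpolation=cv2.INTER_CUBIC); save('s3.png',a)
E
```

```text
scene shell 102 z pct 10,50,75,90 [140.4 142.4 142.9 143.5]
scene lug 84 z pct 10,50,75,90 [124.4 128.3 129.1 129.7]
scene red: n 243 x [-109.  -77.  -52.] y [-5.  9.] z [126. 152.]
t 11.78 stand mm [-125.4    1.8  135. ] F stand [-1.7  -0.44 -0.04] gap -0.0006914968099986234 q [ 0.06  0.53  0.    2.09 -0.    0.51  1.49]
turn tool [-0.0002  0.0052  0.    ] then shift (tool axes after turn) [-0.0014  0.0002  0.007 ]
```

View pics/s3.png

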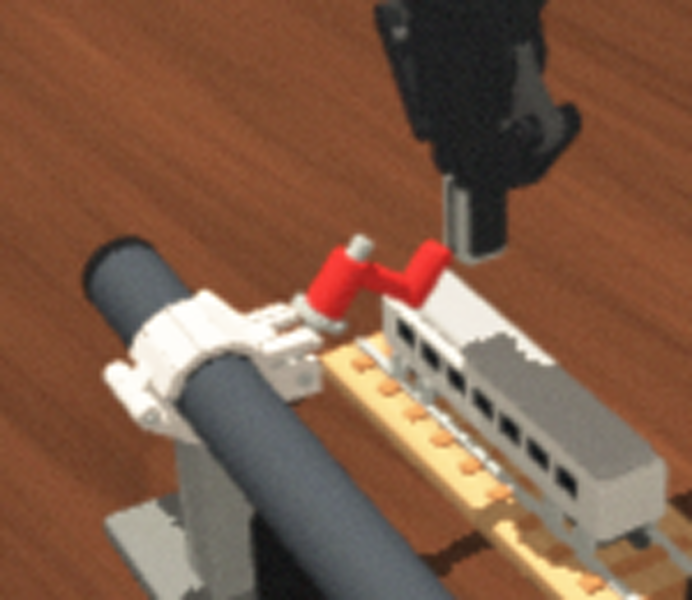

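The view shows the cap shut at (210,340) with its fork at (280,330), the bolt leaning with its hub at (340,285), and the knob at (430,270) right beside the finger at (475,230). The models are unmoved.

Request:
send_rows --pt "0 0 0.007 0 0.005 0 0" --pt "-0.005 0 0 0 0 0 0" --pt "-0.0045 0 -0.009 0 0 0 0" --pt "-0.0045 0 -0.007 0 0 0 0" --pt "-0.005 0 -0.0065 0 0 0 0" --pt "0 0 0 0 0 0 0"

```text
time: 12.58
ee_pos: [0.4796, -0.0606, 0.1483]
tcp_rot: [[-0.989, 0.147, -0.022], [0.147, 0.989, 0.002], [0.022, -0.001, -1.0]]
contact_force: [-17.8, 4.4, 11.5]
finger_gap: -0.002
```

```bash
python3 look.py; python3 w.py -92 2 166
```

```text
scene shell 102 z pct 10,50,75,90 [140.5 142.3 143.  143.4]
scene lug 102 z pct 10,50,75,90 [125.  128.5 129.6 135.6]
scene red: n 257 x [-103.  -72.  -46.] y [-4.  9.] z [135. 158.]
t 12.68 stand mm [-117.3    1.6  148.2] F stand [-18.09   0.64  11.62] gap -0.0014575140991792389 q [ 0.07  0.53  0.    2.04 -0.    0.6   1.5 ]
turn tool [-0.0011 -0.0217  0.0001] then shift (tool axes after turn) [-0.0253  0.0004 -0.0178]
```

Request:
send_rows --pt "0 0 -0.004 0 0 0 0" --pt "0 0 -0.004 0 0 0 0" --pt "0 0 -0.004 0 0 0 0" --pt "0 0 0 0 0 0 0"

```text
time: 13.18
ee_pos: [0.4886, -0.0617, 0.1618]
tcp_rot: [[-0.989, 0.147, -0.003], [0.147, 0.989, 0.0], [0.003, -0.0, -1.0]]
contact_force: [-5.1, 0.4, 4.1]
finger_gap: -0.001
```

```bash
python3 look.py; python3 w.py -92 2 166
```

```text
scene shell 105 z pct 10,50,75,90 [140.7 142.2 142.9 143.3]
scene lug 104 z pct 10,50,75,90 [125.5 128.6 132.2 136.3]
scene red: n 264 x [-93. -65. -40.] y [-4.  9.] z [138. 167.]
t 13.28 stand mm [-108.1    1.8  161.7] F stand [-5.16 -0.31  4.46] gap 0.002909572763102381 q [ 0.07  0.51  0.    2.02 -0.    0.62  1.5 ]
turn tool [-0.0004 -0.003   0.0001] then shift (tool axes after turn) [-0.0161  0.0002 -0.0043]
```

Request:
send_rows --pt "-0.004 0 -0.002 0 -0.003 0 0" --pt "-0.004 0 -0.002 0 0 0 0" --pt "-0.004 0 -0.001 0 0 0 0" --pt "0 0 0 0 0 0 0"

```text
time: 13.78
ee_pos: [0.5026, -0.0638, 0.1671]
tcp_rot: [[-0.989, 0.147, 0.004], [0.147, 0.989, -0.001], [-0.004, -0.0, -1.0]]
contact_force: [-0.3, 0.5, -0.1]
finger_gap: -0.0
```

```bash
python3 look.py; python3 w.py -92 2 166
```

```text
scene shell 101 z pct 10,50,75,90 [140.6 142.3 142.9 143.5]
scene lug 89 z pct 10,50,75,90 [125.8 129.3 134.1 135.8]
scene red: n 256 x [-80. -55. -32.] y [-4.  9.] z [139. 177.]
t 13.88 stand mm [-94.5   1.9 167. ] F stand [-0.29 -0.22 -0.2 ] gap 0.0011395148008368672 q [ 0.07  0.51  0.01  1.98 -0.    0.64  1.5 ]
turn tool [-0.0001  0.0034  0.0001] then shift (tool axes after turn) [-0.0025  0.0001  0.001 ]
```

Request:
send_rows --pt "-0.001 0 0 0 0.003 0 0" --pt "-0.001 0 0 0 0 0 0" --pt "-0.001 0 0 0 0 0 0" --pt "0 0 0 0 0 0 0"

```text
time: 14.38
ee_pos: [0.5036, -0.064, 0.1669]
tcp_rot: [[-0.989, 0.147, -0.002], [0.147, 0.989, 0.0], [0.002, -0.0, -1.0]]
contact_force: [-2.2, 0.1, 0.8]
finger_gap: 0.001
```

Request:
send_rows --pt "-0.001 0 0 0 0 0 0" --pt "-0.001 0 0 0 0 0 0" --pt "0 0 0 0 0 0 0"

```text
time: 14.75
ee_pos: [0.5051, -0.0642, 0.1669]
tcp_rot: [[-0.989, 0.147, -0.003], [0.147, 0.989, 0.0], [0.003, -0.0, -1.0]]
contact_force: [-4.0, 1.0, 4.0]
finger_gap: 0.0
```

```bash
python3 look.py; python3 w.py -92 2 166
```

```text
scene shell 105 z pct 10,50,75,90 [140.5 142.3 142.8 143.3]
scene lug 88 z pct 10,50,75,90 [125.6 129.7 134.4 135.9]
scene red: n 240 x [-79. -56. -30.] y [-2.  9.] z [139. 179.]
t 14.85 stand mm [-91.4   1.8 166.9] F stand [-4.92 -0.39  3.29] gap -0.00015340387980171223 q [ 0.07  0.52  0.01  1.97 -0.    0.65  1.5 ]
turn tool [-0.0004 -0.0031  0.0001] then shift (tool axes after turn) [0.0006 0.0002 0.0009]
```

Request:
send_rows --pt "-0.0015 0 0 0 0 0 0" --pt "-0.0015 0 0 0 0 0 0" --pt "0 0 0 0 0 0 0"

```text
time: 15.22
ee_pos: [0.5057, -0.0643, 0.1666]
tcp_rot: [[-0.989, 0.147, -0.008], [0.147, 0.989, 0.001], [0.008, -0.0, -1.0]]
contact_force: [-9.3, 0.5, 7.2]
finger_gap: 0.001
```

Request:
send_rows --pt "-0.0015 0 0 0 0 0 0" --pt "-0.0015 0 0 0 0 0 0" --pt "0 0 0 0 0 0 0"

```text
time: 15.6
ee_pos: [0.5063, -0.0643, 0.1663]
tcp_rot: [[-0.989, 0.147, -0.013], [0.147, 0.989, 0.001], [0.013, -0.001, -1.0]]
contact_force: [-13.2, 1.9, 11.4]
finger_gap: 0.001
```

```bash
python3 look.py; python3 w.py -92 2 166;python3 - <<'E'
from h import *
o=np.zeros((450,800,3),np.uint8)
c=cam('scene'); o[:,:400]=cv2.resize(c['color'][170:290,240:347],(400,450),interpolation=cv2.INTER_CUBIC)
c=cam('top'); o[:,400:]=cv2.resize(c['color'][150:285,300:420],(400,450),interpolation=cv2.INTER_CUBIC); save('s4.png',o)
E
```

```text
scene shell 105 z pct 10,50,75,90 [140.6 142.2 142.8 143.4]
scene lug 89 z pct 10,50,75,90 [125.1 129.8 134.3 135.6]
scene red: n 244 x [-78. -54. -30.] y [-3.  9.] z [139. 179.]
t 15.7 stand mm [-90.2   1.9 166.3] F stand [-13.56   0.45  10.5 ] gap 0.002197914769957454 q [ 0.07  0.53  0.01  1.96 -0.    0.67  1.5 ]
turn tool [-0.0005 -0.0129  0.0002] then shift (tool axes after turn) [0.0018 0.0001 0.0003]
```

View pics/s4.png

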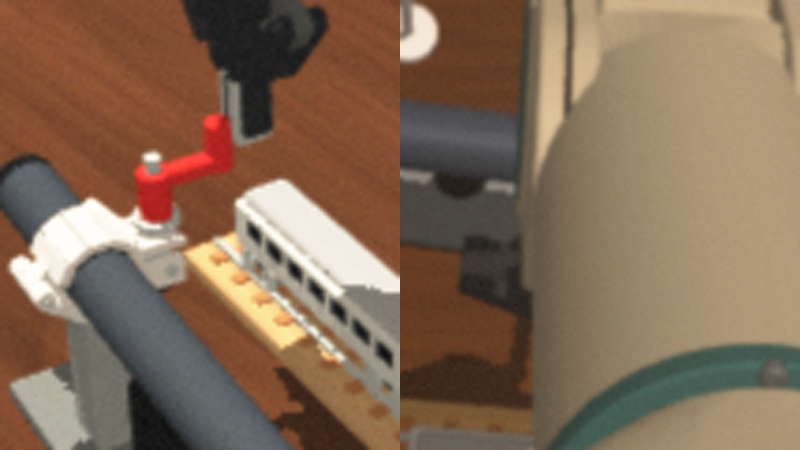

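The bolt is upright against its stop: the hub at (155,195) stands over the fork at (165,240), and the lever arm runs out to the knob at (218,140). The force climbed to 13 N with hardly any motion. Now I'll move to the knob's −y side.

Request:
send_rows --pt "0.008 0 0 0 0 0 0" --pt "0.008 0 0 0 0 0 0" --pt "0 -0.015 0 0 0 0 0" --pt "0 -0.016 0 0 0 0 0" --pt "0 0 0 0 0 0 0"

```text
time: 16.42
ee_pos: [0.4915, -0.0961, 0.167]
tcp_rot: [[-0.988, 0.151, -0.001], [0.151, 0.988, -0.001], [0.001, -0.001, -1.0]]
contact_force: [0.3, 0.8, 0.3]
finger_gap: 0.0
```

```bash
cat >> w.py <<'E'
tt=np.arctan2((R0.T@T)[0,1],(R0.T@T)[1,1]); t=np.array([np.sin(tt),np.cos(tt)]); e=np.array([-np.cos(tt),np.sin(tt)])
K_=p[:2]+21.5*t; F=(R0.T@np.array(s['contact_force']))[:2]
v=K_-np.array([-38,0]); print('turn',tt.round(3),'knob pt angle',np.arctan2(v[1],-v[0]).round(3),'radius',np.hypot(*v).round(1),'push',(-F@t).round(2),'radial',(-F@e).round(2))
E
python3 look.py; python3 w.py -74 -29 158
```

```text
scene shell 107 z pct 10,50,75,90 [140.6 142.  142.9 143.6]
scene lug 90 z pct 10,50,75,90 [124.4 129.2 134.1 135.6]
scene red: n 239 x [-78. -53. -30.] y [-2.  9.] z [139. 178.]
top shell 108 z pct 10,50,75,90 [140.5 142.5 143.9 145.2]
top lug 32 z pct 10,50,75,90 [127.5 129.5 134.8 136.5]
top red: n 97 x [-124.  -52.  -40.] y [-2. 14.] z [151. 498.]
t 16.52 stand mm [-100.4  -29.6  166.9] F stand [ 0.22 -0.26 -0.2 ] gap 0.0008313932857101469 q [ 0.13  0.51  0.    1.99 -0.    0.64  1.56]
turn tool [-0.0001 -0.0014 -0.0011] then shift (tool axes after turn) [-0.0264  0.0006  0.0089]
turn 0.001 knob pt angle -0.129 radius 62.9 push 0.26 radial 0.22
```

Move in beside the knob and begin the turn.

Request:
send_rows --pt "-0.013 0 0 0 0 0 0" --pt "-0.0135 0 0.003 0 0 0 0" --pt "0 0 0.006 0 0 0 0" --pt "0 0.003 0 0 0 0 0" --pt "0 0.003 0 0 0 0 0" --pt "0 0.003 0 0 0 0 0" --pt "0 0 0 0 0 0 0"

```text
time: 17.4
ee_pos: [0.5189, -0.0881, 0.1581]
tcp_rot: [[-0.989, 0.147, -0.002], [0.147, 0.989, 0.0], [0.002, -0.0, -1.0]]
contact_force: [0.0, 0.1, 0.3]
finger_gap: 0.003
```

```bash
python3 w.py -74 -20 158
```

```text
t 17.4 stand mm [-74.3 -19.8 158.1] F stand [0.03 0.09 0.26] gap 0.0030216134576221652 q [ 0.11  0.55  0.    1.94 -0.    0.65  1.54]
turn tool [-0.0002 -0.0016  0.0007] then shift (tool axes after turn) [-0.0003 -0.0002  0.0001]
turn -0.001 knob pt angle 0.047 radius 36.3 push -0.09 radial 0.03
```

Request:
send_rows --pt "0.002 0.0037 0 0 0 0.1 0" --pt "0.002 0.0037 0 0 0 0.1 0" --pt "0.002 0.0037 0 0 0 0.1 0" --pt "0 0 0 0 0 0 0"

```text
time: 17.9
ee_pos: [0.5159, -0.0761, 0.1581]
tcp_rot: [[-0.902, 0.432, -0.002], [0.432, 0.902, -0.0], [0.001, -0.001, -1.0]]
contact_force: [0.5, 0.4, 0.2]
finger_gap: 0.001
```

```bash
python3 w.py; python3 look.py | grep red
```

```text
t 17.9 stand mm [-79.   -8.3 158.1] F stand [0.46 0.44 0.19] gap 0.0005341920614236333 q [ 0.03  0.55  0.09  1.95 -0.08  0.65  1.3 ]
turn 0.298 knob pt angle 0.339 radius 36.8 push -0.55 radial 0.31
scene red: n 260 x [-76. -56. -30.] y [ 0. 19.] z [138. 179.]
```

Request:
send_rows --pt "0.0018 0.0037 0 0 0 0.1 0" --pt "0.0018 0.0037 0 0 0 0.1 0" --pt "0.0018 0.0037 0 0 0 0.1 0" --pt "0 0 0 0 0 0 0"

```text
time: 18.5
ee_pos: [0.517, -0.064, 0.1579]
tcp_rot: [[-0.735, 0.678, -0.002], [0.678, 0.735, -0.0], [0.001, -0.001, -1.0]]
contact_force: [-0.6, 0.4, -0.4]
finger_gap: 0.001
```

```bash
python3 w.py; python3 look.py | grep red
```

```text
t 18.5 stand mm [-79.7   3.8 157.9] F stand [-0.61  0.29 -0.4 ] gap 0.0011982004858476028 q [-0.05  0.56  0.18  1.95 -0.16  0.65  1.05]
turn 0.598 knob pt angle 0.63 radius 36.6 push 0.1 radial -0.66
scene red: n 268 x [-72. -53. -30.] y [-0. 28.] z [138. 178.]
```

Request:
send_rows --pt "0.0018 0.0037 0 0 0 0.1 0" --pt "0.0018 0.0037 0 0 0 0.1 0" --pt "0.0018 0.0037 0 0 0 0.1 0" --pt "0 0 0 0 0 0 0"

```text
time: 19.1
ee_pos: [0.5218, -0.0527, 0.1578]
tcp_rot: [[-0.502, 0.865, -0.002], [0.865, 0.502, -0.0], [0.001, -0.002, -1.0]]
contact_force: [0.3, 0.5, -0.6]
finger_gap: -0.004
```

```bash
python3 w.py; python3 look.py | grep red
```

```text
t 19.1 stand mm [-76.7  15.7 157.8] F stand [ 0.23  0.58 -0.59] gap -0.004339227113353639 q [-0.14  0.57  0.27  1.95 -0.24  0.66  0.81]
turn 0.897 knob pt angle 0.926 radius 36.4 push -0.55 radial -0.31
scene red: n 254 x [-64. -49. -30.] y [ 0. 36.] z [137. 178.]
```

Request:
send_rows --pt "0.0019 0.0037 0 0 0 0.1 0" --pt "0.0019 0.0037 0 0 0 0.1 0" --pt "0.0019 0.0037 0 0 0 0.1 0" --pt "0 0 0 0 0 0 0"

```text
time: 19.7
ee_pos: [0.5295, -0.043, 0.1579]
tcp_rot: [[-0.224, 0.975, -0.002], [0.975, 0.224, -0.0], [0.0, -0.002, -1.0]]
contact_force: [-0.4, -0.7, 0.8]
finger_gap: -0.001
```

```bash
python3 w.py; python3 look.py | grep red
```

```text
t 19.7 stand mm [-70.4  26.4 157.9] F stand [-0.3  -0.71  0.81] gap -0.0006744758525310458 q [-0.21  0.59  0.36  1.93 -0.31  0.68  0.57]
turn 1.197 knob pt angle 1.223 radius 36.4 push 0.54 radial 0.56
scene red: n 234 x [-55. -44. -30.] y [ 1. 40.] z [136. 177.]
```

Request:
send_rows --pt "0.0019 0.0037 0 0 0 0.1 0" --pt "0.0019 0.0037 0 0 0 0.1 0" --pt "0.0019 0.0037 0 0 0 0.1 0" --pt "0 0 0 0 0 0 0"

```text
time: 20.3
ee_pos: [0.5392, -0.0363, 0.1577]
tcp_rot: [[0.075, 0.997, -0.003], [0.997, -0.075, -0.0], [-0.001, -0.003, -1.0]]
contact_force: [-1.9, -1.0, 0.3]
finger_gap: -0.002
```

```bash
python3 w.py; python3 look.py | grep red
```

```text
t 20.3 stand mm [-61.9  34.5 157.7] F stand [-1.77 -1.23  0.31] gap -0.00207382364521868 q [-0.28  0.61  0.45  1.91 -0.39  0.71  0.33]
turn 1.498 knob pt angle 1.503 radius 36.1 push 1.85 radial 1.1
scene red: n 219 x [-47. -37. -30.] y [-2. 43.] z [136. 177.]
```

Force is beginning to rise (about 1.9 N), so the steps get smaller.

Request:
send_rows --pt "0.0019 0.0037 0 0 0 0.1 0" --pt "0.001 0.0019 0 0 0 0.05 0" --pt "0 0 0 0 0 0 0"

```text
time: 20.78
ee_pos: [0.5444, -0.0338, 0.1575]
tcp_rot: [[0.223, 0.975, -0.004], [0.975, -0.223, 0.0], [-0.001, -0.004, -1.0]]
contact_force: [-3.5, -0.6, 0.0]
finger_gap: 0.005
```

```bash
python3 w.py; python3 look.py | grep red
```

```text
t 20.77 stand mm [-57.   37.7 157.5] F stand [-3.4  -1.15  0.  ] gap 0.004506304160571299 q [-0.31  0.63  0.49  1.89 -0.43  0.73  0.21]
turn 1.648 knob pt angle 1.637 radius 36.1 push 3.3 radial 1.41
scene red: n 199 x [-43. -34. -30.] y [-0. 43.] z [135. 176.]
top red: n 7 x [-120.  -45.  -41.] y [-5. 14.] z [153. 488.]
```

Request:
send_rows --pt "0.0019 0.0037 0 0 0 0.1 0" --pt "0.0019 0.0038 0 0 0 0.1 0" --pt "0.0019 0.0038 0 0 0 0.1 0" --pt "0 0 0 0 0 0 0"

```text
time: 21.38
ee_pos: [0.5566, -0.0314, 0.1572]
tcp_rot: [[0.502, 0.865, -0.005], [0.865, -0.502, 0.001], [-0.002, -0.005, -1.0]]
contact_force: [-4.8, 0.2, -1.7]
finger_gap: 0.002
```

```bash
python3 w.py; python3 look.py
```

```text
t 21.38 stand mm [-45.3  41.9 157.2] F stand [-4.79 -0.54 -1.68] gap 0.0021968641298772225 q [-0.36  0.66  0.58  1.86 -0.51  0.77 -0.03]
turn 1.949 knob pt angle 1.928 radius 36.2 push 4.25 radial 2.27
scene shell 100 z pct 10,50,75,90 [140.4 142.  142.5 143.4]
scene lug 58 z pct 10,50,75,90 [125.  128.1 131.3 132.7]
scene red: n 140 x [-35. -27. -21.] y [-1. 42.] z [139. 177.]
top shell 68 z pct 10,50,75,90 [140.1 142.2 143.2 144.4]
top lug 28 z pct 10,50,75,90 [126.8 129.8 132.2 133.1]
top red: n 41 x [-46. -43. -36.] y [-5.  8.] z [153. 160.]
```

Request:
send_rows --pt "0.0017 0.0038 0 0 0 0.1 0" --pt "0.0017 0.0038 0 0 0 0.1 0" --pt "0 0 0 0 0 0 0"

```text
time: 21.85
ee_pos: [0.5649, -0.032, 0.157]
tcp_rot: [[0.664, 0.748, -0.005], [0.748, -0.664, 0.002], [-0.002, -0.005, -1.0]]
contact_force: [-5.0, 2.1, -3.3]
finger_gap: 0.001
```

```bash
python3 w.py; python3 look.py|grep red; python3 w.py
```

```text
t 21.85 stand mm [-37.   42.5 157. ] F stand [-5.29  1.3  -3.28] gap 0.0013028622287340752 q [-0.39  0.69  0.64  1.84 -0.55  0.8  -0.19]
turn 2.149 knob pt angle 2.123 radius 36.1 push 5.14 radial 1.81
scene red: n 94 x [-33. -19. -15.] y [-0. 40.] z [148. 176.]
top red: n 64 x [-47. -40. -31.] y [-5. 14.] z [153. 161.]
t 21.95 stand mm [-37.1  42.5 157.1] F stand [-5.52  1.6  -1.97] gap -0.0004993340274216187 q [-0.39  0.69  0.64  1.84 -0.55  0.8  -0.19]
turn 2.148 knob pt angle 2.124 radius 36.1 push 5.5 radial 1.68
```

Request:
send_rows --pt "0.0018 0.0038 0.0003 0 0 0.1 0" --pt "0.0018 0.0038 0.0003 0 0 0.1 0" --pt "0 0 0 0 0 0 0"

```text
time: 22.32
ee_pos: [0.5731, -0.0339, 0.1566]
tcp_rot: [[0.799, 0.602, -0.005], [0.602, -0.799, 0.003], [-0.002, -0.005, -1.0]]
contact_force: [-5.4, 3.3, -0.6]
finger_gap: 0.003
```

```bash
python3 w.py; python3 look.py|grep red; python3 w.py
```

```text
t 22.32 stand mm [-28.7  41.8 156.6] F stand [-5.81  2.42 -0.59] gap 0.0027522887805856147 q [-0.41  0.72  0.69  1.82 -0.6   0.84 -0.34]
turn 2.348 knob pt angle 2.316 radius 36.4 push 5.84 radial 2.35
scene red: n 78 x [-21. -12.  -9.] y [24. 35.] z [151. 176.]
top red: n 87 x [-49. -36. -25.] y [-5. 18.] z [151. 197.]
t 22.43 stand mm [-28.7  41.7 156.6] F stand [-5.22  1.91 -1.08] gap 0.0019306382806090236 q [-0.41  0.72  0.69  1.82 -0.6   0.84 -0.34]
turn 2.347 knob pt angle 2.317 radius 36.3 push 5.06 radial 2.3
```

Request:
send_rows --pt "0.0018 0.0038 0.0003 0 0 0.1 0" --pt "0.0018 0.0038 0.0003 0 0 0.1 0" --pt "0 0 0 0 0 0 0"

```text
time: 22.8
ee_pos: [0.5801, -0.0365, 0.1561]
tcp_rot: [[0.902, 0.432, -0.006], [0.432, -0.902, 0.006], [-0.003, -0.008, -1.0]]
contact_force: [-6.6, 6.5, 2.9]
finger_gap: 0.001
```

```bash
python3 w.py
python3 - <<'E'
from h import *
s=r.get_state(); print(s['wrist_torque'],np.round(s['effort'],2))
o=np.zeros((450,800,3),np.uint8)
c=cam('scene'); o[:,:400]=cv2.resize(c['color'][170:290,240:347],(400,450),interpolation=cv2.INTER_CUBIC)
c=cam('top'); o[:,400:]=cv2.resize(c['color'][150:285,300:420],(400,450),interpolation=cv2.INTER_CUBIC); save('s5.png',o)
E
python3 w.py|tail -1
```

```text
t 22.8 stand mm [-21.4  40.2 156.1] F stand [-7.5   5.47  2.86] gap 0.0008750486767827161 q [-0.43  0.74  0.74  1.8  -0.65  0.87 -0.5 ]
turn 2.547 knob pt angle 2.478 radius 36.4 push 8.73 radial 3.15
[ 1.26814553  1.35034744 -0.02467145] [  3.43 -49.68  14.03 -17.07   0.34  -2.9   -0.16]
turn 2.546 knob pt angle 2.478 radius 36.4 push 8.78 radial 3.19
```

View pics/s5.png

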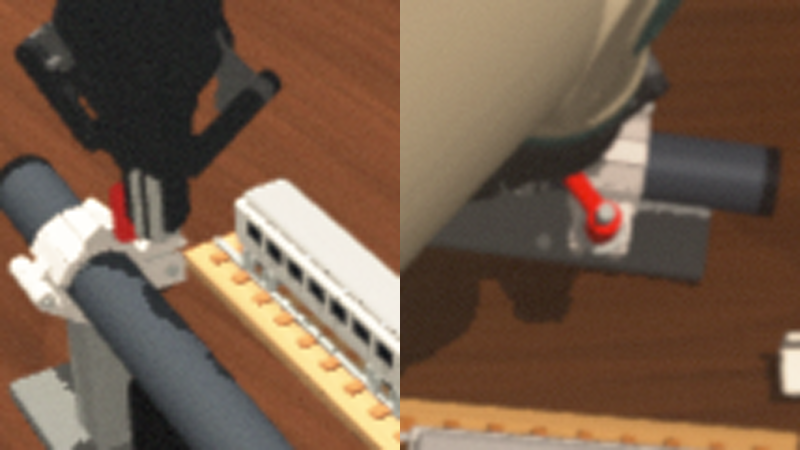

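The top view shows the lever pointing toward +y and slightly +x, from the hub at (602,220) to (575,180), with the knob under the finger. The push is now 8.8 N and rising, so I'll make small final steps.

Request:
send_rows --pt "0.0008 0.0019 0 0 0 0.05 0" --pt "0 0 0 0 0 0 0"

```text
time: 23.15
ee_pos: [0.5812, -0.0368, 0.156]
tcp_rot: [[0.922, 0.387, -0.007], [0.387, -0.922, 0.008], [-0.003, -0.01, -1.0]]
contact_force: [-7.2, 8.0, 3.3]
finger_gap: 0.005
```

```bash
python3 w.py; python3 look.py >/dev/null; python3 w.py|tail -1
```

```text
t 23.15 stand mm [-20.2  40.1 156. ] F stand [-8.3   6.83  3.26] gap 0.005416245347376309 q [-0.43  0.75  0.75  1.79 -0.66  0.88 -0.54]
turn 2.596 knob pt angle 2.497 radius 36.2 push 10.14 radial 3.55
turn 2.596 knob pt angle 2.496 radius 36.2 push 10.82 radial 3.34
```

Push is 10.1–10.8 N at the knob: snug. Back off tangentially, then up.

Request:
send_rows --pt "0 -0.01 0 0 0 0 0" --pt "0 -0.01 0 0 0 0 0" --pt "0 0 -0.03 0 0 0 0" --pt "0 0 -0.04 0 0 0 0" --pt "0 0 -0.04 0 0 0 0" --pt "0 -0.06 0 0 0 0 0" --pt "0 -0.06 0 0 0 0 0" --pt "0 -0.06 0 0 0 0 0" --pt "0 0 0 0 0 0 0"

```text
time: 24.38
ee_pos: [0.5051, 0.1496, 0.2663]
tcp_rot: [[0.919, 0.394, -0.002], [0.394, -0.919, 0.003], [-0.001, -0.003, -1.0]]
contact_force: [1.0, -0.5, 0.7]
finger_gap: 0.0
```

```bash
python3 w.py; python3 look.py
python3 - <<'E'
from h import *
o=np.zeros((600,800,3),np.uint8)
c=cam('scene'); o[:300,:400]=cv2.resize(c['color'],(400,300),interpolation=cv2.INTER_AREA)
o[300:,:400]=cv2.resize(c['color'][180:285,230:370],(400,300),interpolation=cv2.INTER_CUBIC)
d=cam('top'); o[:300,400:]=cv2.resize(d['color'],(400,300),interpolation=cv2.INTER_AREA)
o[300:,400:]=cv2.resize(d['color'][150:255,300:440],(400,300),interpolation=cv2.INTER_CUBIC)
save('s6.png',o)
S=np.load('stand.npz'); a=np.load('pics/scene0.npz')['col'].astype(int)
for n,k in(('scene',c),('top',d)):
    L=(cloud(k)-S['O'])@S['R']*1000; cl=k['color'].astype(int)
    m=(cl.sum(-1)<300)&(np.abs(L[...,0])<25)&(L[...,2]>131)&(L[...,2]<145)&(L[...,1]>40)&(L[...,1]<230)
    C=L[m]; A=np.polyfit(C[:,1],C[:,0],1); print(n,'tube top z',np.percentile(C[:,2],[50,95]).round(1),'x slope/offset',A.round(4))
E
```

```text
t 24.38 stand mm [-122.9  213.3  266.3] F stand [ 1.04 -0.38  0.69] gap 0.00015958861661127566 q [-0.93  0.56  0.93  1.83 -0.52  1.02 -0.96]
turn 2.589 knob pt angle 1.21 radius 208.4 push -0.87 radial -0.69
scene shell 99 z pct 10,50,75,90 [140.  141.5 142.3 142.7]
scene lug 52 z pct 10,50,75,90 [124.4 128.3 130.1 131. ]
scene red: n 192 x [-44. -23.  -7.] y [ 2. 33.] z [133. 175.]
top shell 193 z pct 10,50,75,90 [139.7 141.9 142.9 144. ]
top lug 55 z pct 10,50,75,90 [126.2 128.7 130.4 132. ]
top red: n 192 x [-46. -23.  -8.] y [-4. 31.] z [149. 177.]
scene tube top z [134.9 137.3] x slope/offset [6.000e-04 1.346e+00]
top tube top z [135.  138.5] x slope/offset [-0.002  -0.7405]
```

View pics/s6.png

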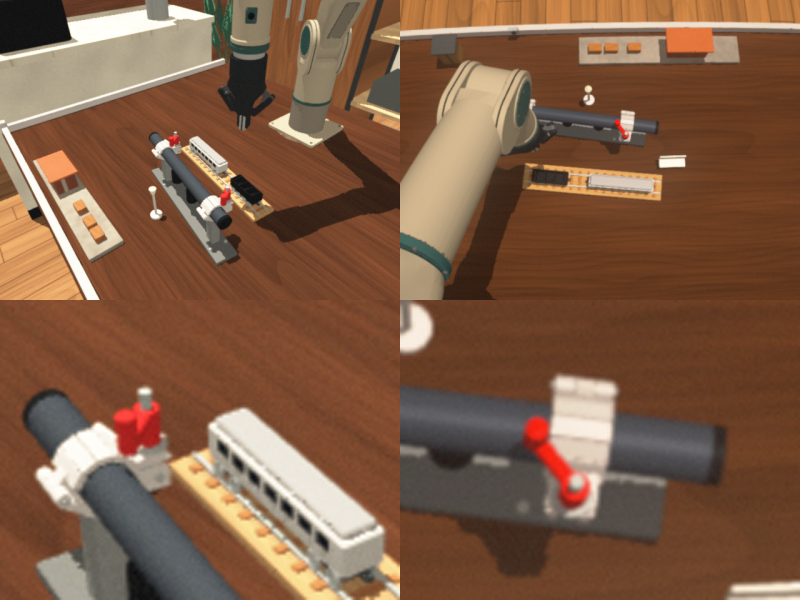

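The last view shows the cap shut and the bolt upright with its lever turned in (top crop: hub at (575,490), knob at (537,432)). The bar lies in both saddles, and the coach, hopper, bench and lamp post stand as at the start. I'm handing in.

```bash
python3 -c "
from rig import r
print(r.get_state()['time']); print(r.sign_off())"
```

```text
24.575
the job is handed in; nothing more can be done
None
```

I shut the open clamp, swung the bolt upright into the lug's slot and turned the red lever clockwise until it was snug. I handed in at 24.6 s with the arm clear of everything.

**Last checks**
- **Cap:** the fingertip stopped at z = 143.4 mm (143.5 is home) under about 16 N, and the lug top reads about 129–130 mm.
- **Bolt:** it is against its stop; the force rose to 13 N with almost no movement.
- **Lever:** I stopped at a measured push of 10.1–10.8 N at the knob. Depending on where the finger touched the knob, the true value could be up to about 11.4 N.
- **Bar:** it still lies in both saddles, with the tube top at about 137–138 mm and no visible shift.
- **Models:** by eye in the images, they all stand where they were at the start.

**What went wrong or disagreed**
- **First press on the cap:** it slipped off the shell, with about 33 N sideways and 20 N up on the tool. I redid it centred over the shell.
- **First push on the bolt:** it jammed on friction at 38 N sideways (40 N in all) without moving the bolt. I backed off and pushed along the knob's arc instead. That was done with the fingers, not the gripper body.
- **Lever angle:** the final angle is about 2.5 rad from the tool pose but 2.3–2.4 rad from the images. The push also rose unevenly, though overall it fits the stated 13 N per rad.

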